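# Feel for the weak hold-down spring and lock out its bay

### The arm

A 6-joint arm with a two-finger parallel gripper is mounted at the origin on the work surface. World frame = base frame: x ahead of the robot, y to its left, z up, the work surface at z = 0. Lengths are in m, angles in rad, forces in N, time in s.
With the tool pointing down it reaches from about 0.35 to 0.975 m from the base axis. Payload 4.9 kg.
Tool frame: the origin (TCP) lies at the very end of the fingers, on their centre line; the grasp point (between the pads) lies 19 mm behind it; z points along the fingers, x is the direction in which the jaws open and shut, and the axes are right-handed (so a half turn about z gives the same grasp; the last joint's range is limited). The gripper opens to 85 mm and grips with 20 to 120 N. Pads are 22 mm wide; open, the fingers measure 114 mm over their backs; the gripper's body (76 mm by 85 mm) begins 54 mm behind the grasp point. The pads swing forward as they close: fully open they stand 13 mm farther back than shut.
Start: joints at [1.016, 0.053, 1.613, -0, 1.476, -0.119], TCP at [0.264, 0.567, 0.231] pointing down, gripper open.
Joint ranges: [-3.01, 3.01], [-1.01, 2.22], [0.06, 2.58], [-1.02, 4.17], [0.09, 2.62], [-3.14, 3.14]. Speed limits (rad/s): [2.57, 2.57, 3.14, 3.14, 3.14, 3.14].

### API

Orientations are given as a rotation vector (axis times angle).
In Python, from station import readout, viewer, ctrl, nets gives the robot as it stands. The module is installed in compiled form; this text tells all that it offers.
- The arm moves only by the tool step_arm, never from a script. Its argument "moves" is a list that holds one entry, the list of rows, each a list of 4 numbers: the shift along the world's x, y, z in cm, then the turn about the world's z in rad. In form: [[[dx, dy, dz, yaw], ...]]. A call has 1 to 10 rows; each row shifts and turns the commanded pose from where the row before left it; what a row does not reach is not made up. A row lasts 1/12 s, in which the tool goes at most 41.7 mm and 7.16 degrees, less where a joint would pass 70% of its speed; a pose out of reach is approached as far as the arm can. A call is refused whole if a number of a shift passes 4.17 or a number of a turn 0.125, either way. A call with a gripper value outside its range is refused whole. "grip" is the closure, from 0 (fully open) to 1 (shut), set as the call begins (left out, the last holds). The fingers move at their own pace and stop on an object; "squeeze" is the grip in N (left out, the last holds). Time passes only in rows, so rows that do not move let the fingers close. It gives the time, the measured TCP pose, the force and the opening at its end, in the units of the state.
- readout.get_obs(): the state, without advancing time (a new reading comes with each control period).
- viewer.get_image(name): name is "scene" or "top" or "wrist"; returns the picture (420x560x3 uint8, blue, green, red); there is no depth.
- viewer.calibration(name): a dict with "camera_matrix" (3x3 intrinsics, pixels), "R" (3x3) and "t" (3): a world point X has camera coordinates R X + t. Camera axes: x right, y down, z forward; pixel columns grow to the right and rows downward; lengths in m; the calibration is good to about 2 mm. A picture is of the moment at which its call begins: read the wrist's pose just before it. calibration takes no time and is no camera call; for the wrist camera it gives the pose at the moment of the call.
- ctrl.finish_job(): hands the job in, once; it reports no verdict.
Trained networks look in the newest picture that a camera, given by its name, has taken for a name from the list of things; names that differ only in an ending like _2 or _b are one class to them, and where a whole thing is asked for, a point or a joint stands for the part that bears it (a point fixed in the world has none). Each returns a list of dicts, best first, with "confidence" (0 to 1); they miss things now and then, are a little off and sometimes report something else, mostly with a low value. They report only what shows in the picture. A call takes as long as a camera call. They do not tell look-alikes from the thing itself.
- nets.masks_of(camera, thing): "region" (420x560 bool, what is visible of it) and "box" ([left, top, right, bottom] in pixels, round what is visible of it).
- nets.pinpoint(camera, thing): "at" ([column, row] in pixels: a listed point, or the origin of a listed thing).
The state is a dict: "t": time; "q": joint angles; "dq": joint speeds; "effort": joint torques, N m; "tool_pos": TCP position; "tool_rot": TCP orientation; "contact_force": force on the tool from outside, world axes, zero at the start; "wrist_torque": the same for the moment, N m; "opening": finger opening in m.
Only numpy, scipy, OpenCV 4.12 (cv2) and the standard library are available. Lean on these libraries where they do the work, as an engineer would, in place of code of your own. Each camera call takes 0.05 s, during which the arm holds its last target. There are 200 camera calls.

### The job

One of the three test-cassette bays has a hold-down spring that has gone weak. Going from the robot's left to its right, gently press the free tip of each bay's leaf spring down until it rests on its rubber stop and hold it there for half a second, never with more than 20 N; then push the lock-out slide of the bay with the clearly weakest spring to the robot's left until it is fully home. Touch no slide before all three are felt, leave the slides of the two sound bays open, let all springs up again, and do not disturb the other things on the table.

Things in the scene. Friction and masses are not known exactly. Their poses are not given: they have to be found in the camera images.
- bay_k: one of three like test-cassette bays fixed to the table: white base 200 (x) x 70 (y) x 20 high; origin at centre of underside. At +x (far end) a clamp (x 53 to 89, 44 wide, top at 64) holds a leaf spring reaching to -x. Bays change places between runs: a row across y, one with y above 0.1 (robot's left), one near 0, one below -0.1. Two have sound springs, one a weak spring; only feel tells
- leaf_k: steel leaf spring of bay_k, 100 x 16 x 3; origin at its clamped root, strip along -x, level at rest, mid thickness 46.5 above table. Pressed down at the free end it swings about the root onto a rubber-capped stop, 6 to 12 mm below rest (differs by bay), and springs back. Sound: about 0.7 N/mm at the button; weak: about 0.3. Over 20 N damages it
- tip_k (a point): top centre of the round rubber button (14 diameter, 8 high) near the free end of leaf_k, where to press; 56 above the table at rest, 92 from the root, at (-39, 0, 56) on the bay; it goes down with the leaf and squeezes by 1 mm per 3 N, so once the leaf is on its stop the force rises about 3 N per mm
- end_k (a point): point in the middle of leaf_k (half-way through its thickness) under the rubber button; 46.5 above the table at rest, at (-39, 0, 46.5) on the bay; 6 to 12 lower when the leaf is on its stop
- slide_k (a joint): lock-out slide of bay_k, m: 0 = open (start), 0.030 = fully home at its far end; moves toward the bay's +y (the robot's left); stays where it is left, about 2 N of friction
- knob_k (a point): top centre of the upright slide knob of bay_k: 14 x 14, top 48.5 above the table, standing on a 20 x 20 foot (top of the foot at 25.5), on the bay's base (top at 20); at (-80, -15, 48.5) on the bay when open and (-80, +15, 48.5) when home. Push it sideways on its flat side
- bay_m: one of three like test-cassette bays fixed to the table: white base 200 (x) x 70 (y) x 20 high; origin at centre of underside. At +x (far end) a clamp (x 53 to 89, 44 wide, top at 64) holds a leaf spring reaching to -x. Bays change places between runs: a row across y, one with y above 0.1 (robot's left), one near 0, one below -0.1. Two have sound springs, one a weak spring; only feel tells
- leaf_m: steel leaf spring of bay_m, 100 x 16 x 3; origin at its clamped root, strip along -x, level at rest, mid thickness 46.5 above table. Pressed down at the free end it swings about the root onto a rubber-capped stop, 6 to 12 mm below rest (differs by bay), and springs back. Sound: about 0.7 N/mm at the button; weak: about 0.3. Over 20 N damages it
- tip_m (a point): top centre of the round rubber button (14 diameter, 8 high) near the free end of leaf_m, where to press; 56 above the table at rest, 92 from the root, at (-39, 0, 56) on the bay; it goes down with the leaf and squeezes by 1 mm per 3 N, so once the leaf is on its stop the force rises about 3 N per mm
- end_m (a point): point in the middle of leaf_m (half-way through its thickness) under the rubber button; 46.5 above the table at rest, at (-39, 0, 46.5) on the bay; 6 to 12 lower when the leaf is on its stop
- slide_m (a joint): lock-out slide of bay_m, m: 0 = open (start), 0.030 = fully home at its far end; moves toward the bay's +y (the robot's left); stays where it is left, about 2 N of friction
- knob_m (a point): top centre of the upright slide knob of bay_m: 14 x 14, top 48.5 above the table, standing on a 20 x 20 foot (top of the foot at 25.5), on the bay's base (top at 20); at (-80, -15, 48.5) on the bay when open and (-80, +15, 48.5) when home. Push it sideways on its flat side
- bay_t: one of three like test-cassette bays fixed to the table: white base 200 (x) x 70 (y) x 20 high; origin at centre of underside. At +x (far end) a clamp (x 53 to 89, 44 wide, top at 64) holds a leaf spring reaching to -x. Bays change places between runs: a row across y, one with y above 0.1 (robot's left), one near 0, one below -0.1. Two have sound springs, one a weak spring; only feel tells
- leaf_t: steel leaf spring of bay_t, 100 x 16 x 3; origin at its clamped root, strip along -x, level at rest, mid thickness 46.5 above table. Pressed down at the free end it swings about the root onto a rubber-capped stop, 6 to 12 mm below rest (differs by bay), and springs back. Sound: about 0.7 N/mm at the button; weak: about 0.3. Over 20 N damages it
- tip_t (a point): top centre of the round rubber button (14 diameter, 8 high) near the free end of leaf_t, where to press; 56 above the table at rest, 92 from the root, at (-39, 0, 56) on the bay; it goes down with the leaf and squeezes by 1 mm per 3 N, so once the leaf is on its stop the force rises about 3 N per mm
- end_t (a point): point in the middle of leaf_t (half-way through its thickness) under the rubber button; 46.5 above the table at rest, at (-39, 0, 46.5) on the bay; 6 to 12 lower when the leaf is on its stop
- slide_t (a joint): lock-out slide of bay_t, m: 0 = open (start), 0.030 = fully home at its far end; moves toward the bay's +y (the robot's left); stays where it is left, about 2 N of friction
- knob_t (a point): top centre of the upright slide knob of bay_t: 14 x 14, top 48.5 above the table, standing on a 20 x 20 foot (top of the foot at 25.5), on the bay's base (top at 20); at (-80, -15, 48.5) on the bay when open and (-80, +15, 48.5) when home. Push it sideways on its flat side
- cassette_1: white plastic test cassette, 70 x 20 x 5, flat on the table between two bays; bystander, leave it where it is; origin at the centre of its underside
- cassette_2: white plastic test cassette, 70 x 20 x 5, flat on the table on the robot's side of the bays; bystander, leave it where it is; origin at the centre of its underside
- marker_pen: blue pen, 130 long, 11 thick, lying between two bays; bystander, leave it where it is; origin at the centre of its underside
- buffer_bottle: small white dropper bottle, 30 diameter, 60 high, standing beyond the bays; bystander, leave it where it is; origin at the centre of its underside
- timer: white square timer, 60 x 60 x 18, on the robot's side of the bays; bystander, leave it where it is; origin at the centre of its underside
- tube_block: grey block with four tube holes, 40 x 120 x 30, beyond the bays; bystander, leave it where it is; origin at the centre of its underside
Mind the look-alikes: they are no part of the job. Leave any yellow look-alike of the bay_m alone.

How it is judged:
On the way, in this order (a step that is already met when the one before it is completed fails the run):
1. the left bay's spring (as the robot faces them) is held down on its stop for 0.3 s, all slides still open (((world y of bay_k above 0.1 m and z of end_k in the frame of bay_k below 0.0358 m) or (world y of bay_m above 0.1 m and z of end_m in the frame of bay_m below 0.0398 m) or (world y of bay_t above 0.1 m and z of end_t in the frame of bay_t below 0.0378 m)) and value of joint each of slide_k, slide_m, slide_t below 0.005 m), for 0.3 s.
2. the middle bay's spring (as the robot faces them) is held down on its stop for 0.3 s, all slides still open (((world y of bay_k between -0.1 and 0.1 m and z of end_k in the frame of bay_k below 0.0358 m) or (world y of bay_m between -0.1 and 0.1 m and z of end_m in the frame of bay_m below 0.0398 m) or (world y of bay_t between -0.1 and 0.1 m and z of end_t in the frame of bay_t below 0.0378 m)) and value of joint each of slide_k, slide_m, slide_t below 0.005 m), for 0.3 s.
3. the right bay's spring (as the robot faces them) is held down on its stop for 0.3 s, all slides still open (((world y of bay_k below -0.1 m and z of end_k in the frame of bay_k below 0.0358 m) or (world y of bay_m below -0.1 m and z of end_m in the frame of bay_m below 0.0398 m) or (world y of bay_t below -0.1 m and z of end_t in the frame of bay_t below 0.0378 m)) and value of joint each of slide_k, slide_m, slide_t below 0.005 m), for 0.3 s.
At the end, for the whole second after the job is handed in: the slide of the weak spring's bay (its tip hangs 0.1 mm lower at rest, too little to see) is home (at least 27 of 30 mm), the other two slides are open (within 6 mm), all springs are back up (within 1.5 mm of rest), no bystander is more than 20 mm from its start (((z of end_k in the frame of bay_k below 0.046375 m and value of joint slide_k above 0.027 m and value of joint each of slide_m, slide_t below 0.006 m) or (z of end_m in the frame of bay_m below 0.046375 m and value of joint slide_m above 0.027 m and value of joint each of slide_k, slide_t below 0.006 m) or (z of end_t in the frame of bay_t below 0.046375 m and value of joint slide_t above 0.027 m and value of joint each of slide_k, slide_m below 0.006 m)) and z of end_k in the frame of bay_k above 0.045 m and z of end_m in the frame of bay_m above 0.045 m and z of end_t in the frame of bay_t above 0.045 m and distance of each of cassette_1, cassette_2, marker_pen, buffer_bottle, timer, tube_block from where it was at the start of the episode below 0.02 m); the robot touches nothing.
It fails at once if a spring is pressed with more than 20 N (contact force between any of leaf_k, leaf_m, leaf_t and anything else above 20 N).
It fails at once if a bystander is moved by more than 20 mm (distance of any of cassette_1, cassette_2, marker_pen, buffer_bottle, timer, tube_block from where it was at the start of the episode above 0.02 m).
It also fails if it takes over 72 s, if anything falls off the work surface, if the arm or the gripper's body presses on something with over 40 N, if the wrist force passes 120 N, or if a joint passes its speed limit or range.

## Working session

There is one attempt and no reset: what is moved stays moved. The work goes in short steps, Python scripts to look and compute and a tool call to move; the robot and the scene stay as the last step left them, time stands still between calls to the robot, and variables do not carry over. Pictures are saved under pics/ and viewed, about 8 in all and at most 12, crops included, and the job is handed in when it is done.

Besides the shell and the picture viewer there is one more tool, called after "Emit:" in YAML: its name, and indented under it one key for each argument. step_arm: Moves the arm, as the interface text tells. Its arguments: {"type":"object","properties":{"moves":{"type":"array","items":{"type":"array","items":{"type":"array","items":{"type":"number"}}}},"grip":{"type":"number"},"squeeze":{"type":"number"}},"required":["moves"]}

```bash
mkdir -p pics
cat > h.py <<'E'
import numpy as np, cv2
from station import readout, viewer, ctrl, nets
def ray(cam,px,z):
    c=viewer.calibration(cam);K=np.array(c["camera_matrix"]);R=np.array(c["R"]);t=np.array(c["t"]).ravel()
    d=R.T@np.linalg.inv(K)@np.array([px[0],px[1],1.]);o=-R.T@t
    return o+d*(z-o[2])/d[2]
def proj(cam,X):
    c=viewer.calibration(cam);K=np.array(c["camera_matrix"]);p=K@(np.array(c["R"])@np.array(X)+np.array(c["t"]).ravel());return p[:2]/p[2]
E
python3 - <<'E'
from h import *
o=readout.get_obs();print({k:np.round(v,3) for k,v in o.items()})
a=viewer.get_image("top");b=viewer.get_image("scene")
cv2.imwrite("pics/top.png",a);cv2.imwrite("pics/scene.png",b)
for cam in("top","scene"):
  for th,z in(("tip_k",.056),("knob_k",.0485),("bay_k",0)):
    for d in nets.pinpoint(cam,th):print(cam,th,round(d["confidence"],2),np.round(d["at"]),np.round(ray(cam,d["at"],z),4))
E
```

```text
{'t': np.float64(0.0), 'q': array([ 1.016,  0.053,  1.614, -0.   ,  1.476, -0.119]), 'dq': array([ 0.001, -0.001,  0.003, -0.   , -0.   , -0.001]), 'effort': array([ 1.0000e-03, -3.9367e+01, -3.7018e+01, -0.0000e+00,  7.0000e-03,
        0.0000e+00]), 'tool_pos': array([0.264, 0.566, 0.23 ]), 'tool_rot': array([ 2.648,  1.688, -0.003]), 'contact_force': array([ 0.119, -0.374,  0.255]), 'wrist_torque': array([ 0.02 , -0.039,  0.034]), 'opening': np.float64(0.085)}
top tip_k 0.57 [421. 118.] [ 0.7465 -0.346   0.056 ]
top tip_k 0.52 [172. 209.] [0.5641 0.1726 0.056 ]
top tip_k 0.46 [254. 236.] [0.5055 0.0036 0.056 ]
top tip_k 0.39 [355. 221.] [ 0.5326 -0.1993  0.056 ]
top knob_k 0.65 [176. 233.] [0.5161 0.1644 0.0485]
top knob_k 0.51 [259. 257.] [ 0.4637 -0.0048  0.0485]
top knob_k 0.44 [356. 239.] [ 0.4973 -0.2014  0.0485]
top knob_k 0.42 [417. 143.] [ 0.6942 -0.3358  0.0485]
top knob_k 0.21 [170. 196.] [0.5925 0.1781 0.0485]
top bay_k 0.97 [256. 219.] [0.5481 0.0034 0.    ]
top bay_k 0.96 [172. 197.] [0.5998 0.1842 0.    ]
top bay_k 0.6 [422. 112.] [ 0.7777 -0.3614  0.    ]
top bay_k 0.55 [353. 205.] [ 0.5752 -0.2026  0.    ]
top bay_k 0.26 [256. 236.] [0.5122 0.005  0.    ]
scene tip_k 0.62 [415. 229.] [0.5608 0.1853 0.056 ]
scene tip_k 0.59 [234. 189.] [ 0.5366 -0.1932  0.056 ]
scene tip_k 0.48 [328. 195.] [0.5089 0.003  0.056 ]
scene tip_k 0.37 [130. 246.] [ 0.7319 -0.3402  0.056 ]
scene knob_k 0.55 [401. 215.] [0.5231 0.1569 0.0485]
scene knob_k 0.51 [325. 181.] [ 0.4615 -0.0116  0.0485]
scene knob_k 0.45 [140. 236.] [ 0.6993 -0.3361  0.0485]
scene knob_k 0.42 [234. 174.] [ 0.4869 -0.2087  0.0485]
scene bay_k 0.83 [322. 229.] [0.5546 0.0029 0.    ]
scene bay_k 0.83 [119. 282.] [ 0.7818 -0.3529  0.    ]
scene bay_k 0.8 [408. 261.] [0.5978 0.1838 0.    ]
scene bay_k 0.59 [226. 221.] [ 0.5808 -0.2009  0.    ]
scene bay_k 0.52 [326. 185.] [ 0.4218 -0.015   0.    ]
```

View pics/top.png

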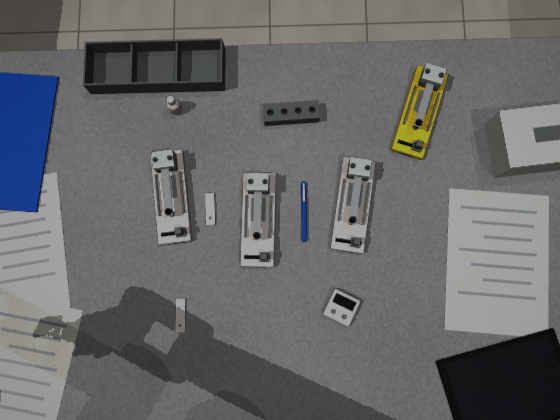

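View pics/scene.png

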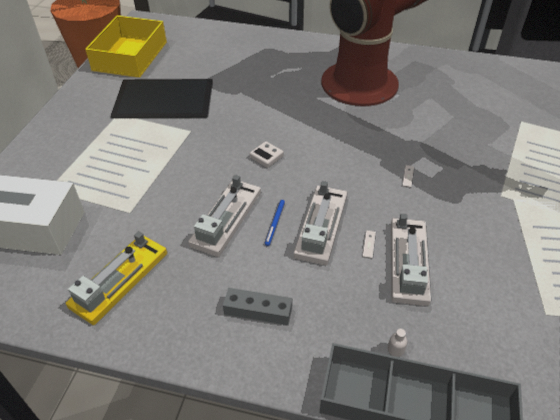

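The top view shows three white bays at about px (172,197), (257,220) and (353,205), each with a black button. The yellow look-alike is at (420,112). The scene view agrees. Next I'll fit the bay poses by silhouette in both cameras and overlay the result as a check.

```bash
cat > fit.py <<'E'
from h import *
from scipy.optimize import minimize
def box(x0,x1,y0,y1,z0,z1):return np.array([[x,y,z] for x in(x0,x1) for y in(y0,y1) for z in(z0,z1)])
parts=[box(-.1,.1,-.035,.035,0,.02),box(.053,.089,-.022,.022,.02,.064),box(-.087,-.073,-.022,-.008,.02,.0485),box(-.047,.053,-.008,.008,.045,.048)]
def W(p,P):
    c,s=np.cos(p[2]),np.sin(p[2]);return np.c_[p[0]+c*P[:,0]-s*P[:,1],p[1]+s*P[:,0]+c*P[:,1],P[:,2]]
def pr(cam,P):return np.array([proj(cam,X) for X in P])
def sil(cam,p):
    m=np.zeros((1680,2240),np.uint8)
    for P in parts:cv2.fillConvexPoly(m,cv2.convexHull(((pr(cam,W(p,P))+.5)*4).astype(np.float32)).astype(np.int32),1)
    return cv2.resize(m.astype(np.float32),(560,420),interpolation=cv2.INTER_AREA)
if __name__=="__main__":
    ims={c:viewer.get_image(c) for c in("top","scene")}
    M={c:[d for d in nets.masks_of(c,"bay_k") if d["confidence"]>.3] for c in ims}
    out=[]
    tips={c:[d["at"] for d in nets.pinpoint(c,"tip_k")] for c in ims}
    for p0 in([.6,.18,.05],[.55,.003,0],[.578,-.202,-.1]):
        ms={}
        for c in ims:
            o=proj(c,[p0[0],p0[1],.02])
            d=min(M[c],key=lambda d:np.hypot(*(np.array(d["box"]).reshape(2,2).mean(0)-o)))
            ms[c]=d["region"].astype(np.float32)
        f=lambda p,cs:sum(np.abs(sil(c,p)-ms[c]).sum()/ms[c].sum() for c in cs)
        S=np.array(p0)+np.array([[0,0,0],[.01,0,0],[0,.01,0],[0,0,.1]])
        for cs in(["top"],["scene"],["top","scene"]):
            r=minimize(f,p0,args=(cs,),method="Nelder-Mead",options=dict(initial_simplex=S,maxfev=90,xatol=2e-4))
            print(cs,np.round(r.x,4),round(r.fun,3),"tip",np.round(W(r.x,np.array([[-.039,0,.056]]))[0],4))
        out.append(r.x)
    np.save("bays.npy",out)
    for c in ims:
        crops=[]
        for p in out:
            o=proj(c,[p[0],p[1],.02]).astype(int);k=4;x0,y0=o[0]-32,o[1]-60
            im=cv2.resize(ims[c][y0:y0+120,x0:x0+64],None,fx=k,fy=k,interpolation=cv2.INTER_CUBIC)
            q=lambda P:((pr(c,W(p,np.array(P,float)))-[x0,y0]+.5)*k).astype(np.int32)
            for P in([[-.1,-.035,.02],[.1,-.035,.02],[.1,.035,.02],[-.1,.035,.02]],[[.053,-.022,.064],[.089,-.022,.064],[.089,.022,.064],[.053,.022,.064]]):cv2.polylines(im,[q(P)],True,(0,255,0),1)
            for pt,col in(([-.039,0,.056],(0,0,255)),([-.08,-.015,.0485],(255,0,255))):cv2.drawMarker(im,tuple(int(v) for v in q([pt])[0]),col,0,12,1)
            crops.append(im)
        cv2.imwrite(f"pics/fit_{c}.png",np.hstack(crops))
E
time python3 fit.py
```

```text
['top'] [0.599  0.1856 0.1052] 0.053 tip [0.5602 0.1815 0.056 ]Traceback (most recent call last):
  File "fit.py", line 26, in <module>
    r=minimize(f,p0,args=(cs,),method="Nelder-Mead",options=dict(initial_simplex=S,maxfev=90,xatol=2e-4))
    res = _minimize_neldermead(fun, x0, args, callback, bounds=bounds,
                               **options)
    fxe = func(xe)
    fx = function(np.copy(x), *(wrapper_args + args))
  File "fit.py", line 23, in <lambda>
    f=lambda p,cs:sum(np.abs(sil(c,p)-ms[c]).sum()/ms[c].sum() for c in cs)
                  ~~~^^^^^^^^^^^^^^^^^^^^^^^^^^^^^^^^^^^^^^^^^^^^^^^^^^^^^^
  File "fit.py", line 23, in <genexpr>
    f=lambda p,cs:sum(np.abs(sil(c,p)-ms[c]).sum()/ms[c].sum() for c in cs)
                             ~~~^^^^^
  File "fit.py", line 10, in sil
    for P in parts:cv2.fillConvexPoly(m,cv2.convexHull(((pr(cam,W(p,P))+.5)*4).astype(np.float32)).astype(np.int32),1)
                                                         ~~^^^^^^^^^^^^
  File "fit.py", line 7, in pr
    def pr(cam,P):return np.array([proj(cam,X) for X in P])
                                   ~~~~^^^^^^^
  File "h.py", line 8, in proj
    c=viewer.calibration(cam);K=np.array(c["camera_matrix"]);p=K@(np.array(c["R"])@np.array(X)+np.array(c["t"]).ravel());return p[:2]/p[2]
ValueError: time passes only in moves, steps and waits

real	0m17.590s
user	0m3.962s
sys	0m1.992s
```

The calibration was being called too often, so I'll cache it.

```bash
python3 - <<'E'
s=open('h.py').read()
s=s.replace("def ray","_C={}\ndef cal(n):\n    if n=='wrist':return viewer.calibration(n)\n    if n not in _C:_C[n]=viewer.calibration(n)\n    return _C[n]\ndef ray",1).replace("c=viewer.calibration(cam)","c=cal(cam)")
open('h.py','w').write(s)
E
time python3 fit.py
```

```text
['top'] [0.6038 0.0185 0.4513] 7.193 tip [0.5688 0.0015 0.056 ]
['scene'] [0.6005 0.1849 0.1049] 0.036 tip [0.5617 0.1809 0.056 ]
['top', 'scene'] [0.601  0.1844 0.1339] 9.593 tip [0.5624 0.1792 0.056 ]
['top'] [ 0.5461 -0.0061  0.1858] 7.294 tip [ 0.5078 -0.0133  0.056 ]
['scene'] [ 0.5473 -0.0012 -0.0326] 0.044 tip [5.083e-01 1.000e-04 5.600e-02]
['top', 'scene'] [ 0.5498 -0.0012 -0.0406] 7.416 tip [5.108e-01 3.000e-04 5.600e-02]
['top'] [ 0.5749 -0.201  -0.1755] 0.027 tip [ 0.5365 -0.1942  0.056 ]
['scene'] [ 0.5744 -0.2011 -0.1571] 0.068 tip [ 0.5359 -0.195   0.056 ]
['top', 'scene'] [ 0.5746 -0.2012 -0.17  ] 0.098 tip [ 0.5361 -0.1946  0.056 ]
real	0m22.700s
user	0m9.580s
sys	0m2.678s
```

View pics/fit_top.png

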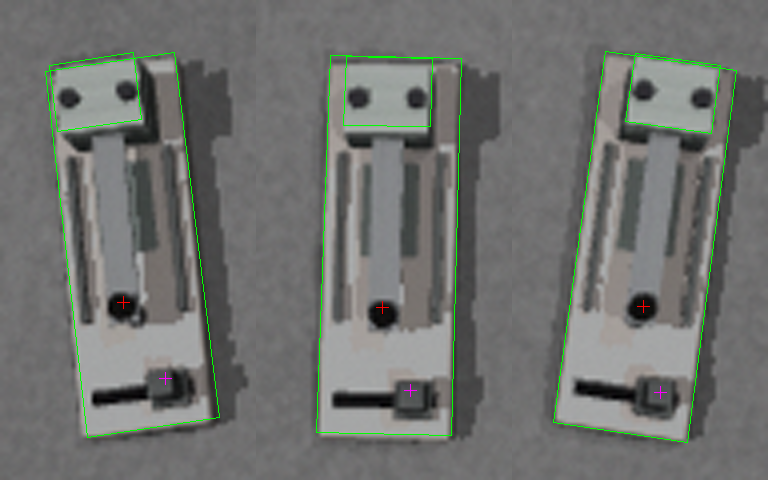

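View pics/fit_scene.png

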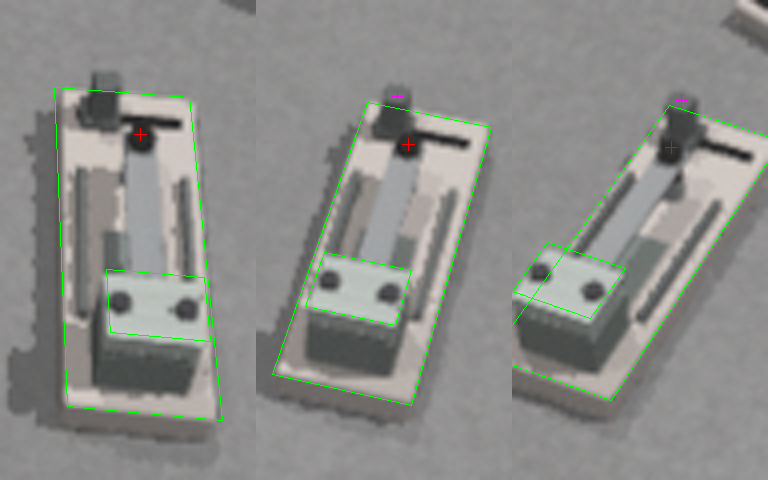

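The fit is good to about 2 mm, and the buttons sit within 1–3 mm of the overlay. Tip estimates are left (0.561, 0.181), middle (0.508, 0.000) and right (0.536, -0.1945). Yaws are about 0.105, -0.03 and -0.165. I'll start moving with the fingers shut.

Emit:
step_arm:
  moves:
    - [[1.9,-2.4,0,-0.103],[1.9,-2.4,0,-0.103],[1.9,-2.4,0,-0.103],[1.9,-2.4,0,-0.103],[1.9,-2.4,0,-0.103],[1.9,-2.4,0,-0.103],[1.9,-2.4,0,-0.103],[1.9,-2.4,0,-0.103],[1.9,-2.4,0,-0.103],[1.9,-2.4,0,-0.103]]
  grip: 1
  squeeze: 20

```text
t: 1.83
tool_pos: [0.4546, 0.3253, 0.2315]
tool_rot: [-3.137, -0.157, -0.001]
contact_force: [0.4, 0.3, 0.2]
opening: 0.0001
```

Emit:
step_arm:
  moves:
    - [[1.3,-1.8,-1.4,0],[1.3,-1.8,-1.4,0],[1.3,-1.8,-1.4,0],[1.3,-1.8,-1.4,0],[1.3,-1.8,-1.4,0],[1.3,-1.8,-1.4,0],[1.3,-1.8,-1.4,0],[1.3,-1.8,-1.4,0],[0,0,-1.4,0],[0,0,-1.4,0]]

```text
t: 2.67
tool_pos: [0.5583, 0.1819, 0.0906]
tool_rot: [-3.137, -0.162, -0.0]
contact_force: [-0.5, 0.8, -0.3]
opening: 0.0001
```

Emit:
step_arm:
  moves:
    - [[0.15,0,-1.0,0],[0.1,0,-1.0,0],[0,0,-0.6,0],[0,0,-0.4,0],[0,0,0,0],[0,0,0,0]]

```text
t: 3.17
tool_pos: [0.5604, 0.183, 0.0616]
tool_rot: [-3.137, -0.166, -0.001]
contact_force: [-0.6, -0.2, 0.2]
opening: -0.0003
```

Run:
```python
from h import *
a=viewer.get_image("scene");p=proj("scene",[.561,.181,.056]).astype(int)
b=viewer.get_image("top");q=proj("top",[.561,.181,.056]).astype(int)
f=lambda im,p:cv2.resize(im[p[1]-45:p[1]+45,p[0]-45:p[0]+45],None,fx=4.4,fy=4.4,interpolation=2)
cv2.imwrite("pics/c1.png",np.hstack([f(a,p),f(b,q)]))
```

```text
(no output)
```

View pics/c1.png

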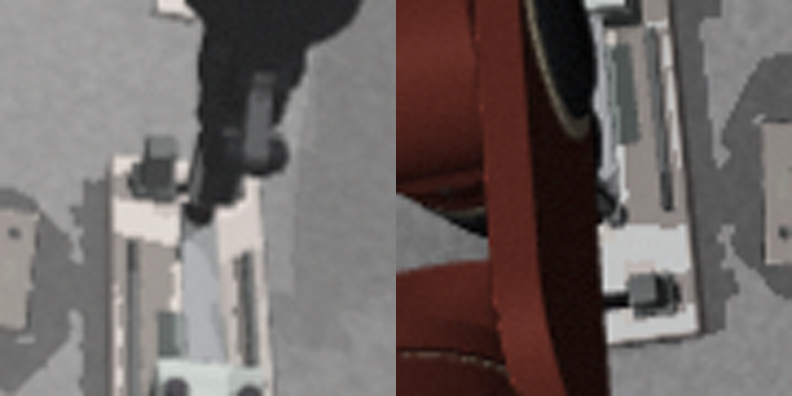

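The scene view (left half) shows the closed fingertips right over the left bay's button. Now I'll press in small stages.

Emit:
step_arm:
  moves:
    - [[0,-0.15,-0.2,0],[0,0,-0.2,0],[0,0,-0.15,0],[0,0,0,0]]

```text
t: 3.6
tool_pos: [0.5601, 0.1809, 0.0555]
tool_rot: [3.137, 0.165, -0.001]
contact_force: [0.6, 0.4, 0.1]
opening: 0.0002
```

Emit:
step_arm:
  moves:
    - [[0,0,-0.1,0],[0,0,-0.1,0],[0,0,0,0]]

```text
t: 3.85
tool_pos: [0.5603, 0.181, 0.0536]
tool_rot: [3.137, 0.165, -0.0]
contact_force: [-0.7, 0.0, 0.5]
opening: -0.0001
```

Emit:
step_arm:
  moves:
    - [[0,0,-0.1,0],[0,0,-0.1,0],[0,0,0,0]]

```text
t: 4.1
tool_pos: [0.5603, 0.1811, 0.0517]
tool_rot: [3.137, 0.165, -0.0]
contact_force: [-0.2, -0.6, 1.2]
opening: -0.0003
```

Emit:
step_arm:
  moves:
    - [[0,0,-0.1,0],[0,0,-0.1,0],[0,0,0,0]]

```text
t: 4.35
tool_pos: [0.5603, 0.1811, 0.0497]
tool_rot: [3.137, 0.165, 0.0]
contact_force: [-1.9, -1.0, 1.7]
opening: -0.0002
```

Emit:
step_arm:
  moves:
    - [[0,0,-0.1,0],[0,0,0,0]]

```text
t: 4.52
tool_pos: [0.5603, 0.1811, 0.0488]
tool_rot: [-3.137, -0.165, -0.0]
contact_force: [-0.5, 0.1, 1.9]
opening: -0.0
```

Emit:
step_arm:
  moves:
    - [[0,0,-0.1,0],[0,0,0,0]]

```text
t: 4.68
tool_pos: [0.5603, 0.1811, 0.0477]
tool_rot: [-3.137, -0.165, -0.0]
contact_force: [-0.4, -0.0, 3.3]
opening: -0.0002
```

Emit:
step_arm:
  moves:
    - [[0,0,-0.1,0],[0,0,0,0]]

```text
t: 4.85
tool_pos: [0.5603, 0.1811, 0.0467]
tool_rot: [-3.137, -0.165, -0.0]
contact_force: [-0.4, 0.2, 2.5]
opening: 0.0001
```

Emit:
step_arm:
  moves:
    - [[0,0,-0.1,0],[0,0,0,0]]

```text
t: 5.02
tool_pos: [0.5604, 0.1811, 0.0459]
tool_rot: [-3.137, -0.165, -0.0]
contact_force: [-3.1, -0.1, 3.4]
opening: 0.0002
```

Emit:
step_arm:
  moves:
    - [[0,0,-0.1,0],[0,0,0,0]]

```text
t: 5.18
tool_pos: [0.5605, 0.1811, 0.0452]
tool_rot: [-3.137, -0.165, -0.0]
contact_force: [-2.7, -1.0, 6.7]
opening: -0.0
```

Emit:
step_arm:
  moves:
    - [[0,0,-0.1,0],[0,0,0,0]]

```text
t: 5.35
tool_pos: [0.5606, 0.1812, 0.0446]
tool_rot: [-3.137, -0.165, -0.001]
contact_force: [-2.2, -0.5, 8.0]
opening: 0.0001
```

Emit:
step_arm:
  moves:
    - [[0,0,-0.1,0],[0,0,0,0],[0,0,0,0]]

```text
t: 5.6
tool_pos: [0.5607, 0.1812, 0.0441]
tool_rot: [-3.137, -0.165, -0.001]
contact_force: [-4.3, -1.6, 9.0]
opening: 0.0001
```

Emit:
step_arm:
  moves:
    - [[0,0,-0.05,0],[0,0,0,0],[0,0,0,0],[0,0,0,0],[0,0,0,0],[0,0,0,0],[0,0,0,0],[0,0,0,0]]

```text
t: 6.27
tool_pos: [0.5607, 0.1812, 0.0437]
tool_rot: [-3.137, -0.165, -0.001]
contact_force: [-4.9, -0.8, 9.5]
opening: 0.0003
```

Emit:
step_arm:
  moves:
    - [[0,0,-0.1,0],[0,0,0,0],[0,0,0,0],[0,0,0,0],[0,0,0,0],[0,0,0,0],[0,0,0,0]]

```text
t: 6.85
tool_pos: [0.5608, 0.1812, 0.043]
tool_rot: [-3.137, -0.165, -0.001]
contact_force: [-5.2, -0.9, 12.8]
opening: 0.0003
```

Emit:
step_arm:
  moves:
    - [[0,0,0.5,0],[0,0,1,0],[0,0,2,0],[-1,-3,0,-0.03],[-1,-3,0,-0.03],[-1,-3,0,-0.03],[-1,-3,0,-0.03],[-1,-3,0,-0.015],[-0.3,-3,0,0],[0,-0.1,0,0]]

```text
t: 7.68
tool_pos: [0.5067, -0.0036, 0.0762]
tool_rot: [3.139, -0.054, 0.001]
contact_force: [-0.2, 0.9, 0.7]
opening: 0.0001
```

Emit:
step_arm:
  moves:
    - [[0,0,-1,0],[0,0,-0.8,0],[0,0,0,0],[0,0,0,0]]

```text
t: 8.02
tool_pos: [0.5064, 0.0012, 0.0568]
tool_rot: [-3.141, 0.045, 0.004]
contact_force: [-0.5, 0.5, 0.1]
opening: -0.0001
```

Left spring: about 0.3 N/mm, stop reached near 9 mm, and held. Now the middle one.

Emit:
step_arm:
  moves:
    - [[0.1,-0.1,-0.1,0],[0,0,-0.1,0],[0,0,-0.1,0],[0,0,0,0]]

```text
t: 8.35
tool_pos: [0.5085, -0.0006, 0.0554]
tool_rot: [-3.141, 0.046, -0.0]
contact_force: [-0.2, 0.3, 0.2]
opening: 0.0001
```

Emit:
step_arm:
  moves:
    - [[0,0,-0.1,0],[0,0,-0.1,0],[0,0,0,0]]

```text
t: 8.6
tool_pos: [0.5085, -0.0008, 0.0534]
tool_rot: [-3.141, 0.047, -0.001]
contact_force: [-0.4, 1.2, 1.1]
opening: 0.0001
```

Emit:
step_arm:
  moves:
    - [[0,0,-0.1,0],[0,0,-0.1,0],[0,0,0,0]]

```text
t: 8.85
tool_pos: [0.5085, -0.0009, 0.0514]
tool_rot: [-3.141, 0.047, -0.0]
contact_force: [-0.7, 1.4, 3.7]
opening: -0.0003
```

Emit:
step_arm:
  moves:
    - [[0,0,-0.1,0],[0,0,0,0]]

```text
t: 9.02
tool_pos: [0.5084, -0.0009, 0.0504]
tool_rot: [-3.141, 0.047, -0.0]
contact_force: [-0.3, 0.5, 3.2]
opening: -0.0002
```

Emit:
step_arm:
  moves:
    - [[0,0,-0.1,0],[0,0,0,0]]

```text
t: 9.18
tool_pos: [0.5084, -0.0009, 0.0494]
tool_rot: [-3.141, 0.047, -0.0]
contact_force: [-0.8, 1.6, 3.8]
opening: -0.0
```

Emit:
step_arm:
  moves:
    - [[0,0,-0.1,0],[0,0,0,0]]

```text
t: 9.35
tool_pos: [0.5085, -0.0009, 0.0484]
tool_rot: [3.141, -0.047, 0.0]
contact_force: [-1.0, 0.8, 5.6]
opening: -0.0002
```

Emit:
step_arm:
  moves:
    - [[0,0,-0.1,0],[0,0,0,0]]

```text
t: 9.52
tool_pos: [0.5085, -0.0009, 0.0474]
tool_rot: [-3.141, 0.047, -0.0]
contact_force: [-1.8, 1.7, 5.0]
opening: 0.0002
```

Emit:
step_arm:
  moves:
    - [[0,0,-0.1,0],[0,0,0,0]]

```text
t: 9.68
tool_pos: [0.5085, -0.001, 0.0465]
tool_rot: [3.141, -0.047, 0.001]
contact_force: [-1.3, 1.9, 6.3]
opening: 0.0001
```

Emit:
step_arm:
  moves:
    - [[0,0,-0.1,0],[0,0,0,0]]

```text
t: 9.85
tool_pos: [0.5086, -0.001, 0.0456]
tool_rot: [3.141, -0.047, 0.001]
contact_force: [-1.0, 1.3, 6.0]
opening: -0.0002
```

Emit:
step_arm:
  moves:
    - [[0,0,-0.1,0],[0,0,0,0]]

```text
t: 10.02
tool_pos: [0.5086, -0.001, 0.0447]
tool_rot: [3.141, -0.047, 0.001]
contact_force: [-1.7, 1.2, 7.3]
opening: -0.0
```

Emit:
step_arm:
  moves:
    - [[0,0,-0.1,0],[0,0,0,0]]

```text
t: 10.18
tool_pos: [0.5087, -0.001, 0.0438]
tool_rot: [3.141, -0.047, 0.001]
contact_force: [-2.7, 2.4, 7.7]
opening: -0.0
```

Emit:
step_arm:
  moves:
    - [[0,0,-0.1,0],[0,0,0,0]]

```text
t: 10.35
tool_pos: [0.5087, -0.001, 0.0429]
tool_rot: [3.141, -0.047, 0.001]
contact_force: [-0.7, 1.3, 8.2]
opening: -0.0002
```

Emit:
step_arm:
  moves:
    - [[0,0,-0.1,0],[0,0,0,0]]

```text
t: 10.52
tool_pos: [0.5088, -0.001, 0.0421]
tool_rot: [3.141, -0.047, 0.001]
contact_force: [-3.4, 1.0, 8.9]
opening: 0.0002
```

Emit:
step_arm:
  moves:
    - [[0,0,-0.1,0],[0,0,0,0]]

```text
t: 10.68
tool_pos: [0.5089, -0.001, 0.0415]
tool_rot: [3.141, -0.047, 0.001]
contact_force: [-3.5, 1.6, 11.0]
opening: 0.0003
```

Emit:
step_arm:
  moves:
    - [[0,0,-0.1,0],[0,0,0,0],[0,0,0,0],[0,0,0,0]]

```text
t: 11.02
tool_pos: [0.509, -0.001, 0.0409]
tool_rot: [3.141, -0.047, 0.001]
contact_force: [-3.9, 2.3, 11.8]
opening: -0.0001
```

Emit:
step_arm:
  moves:
    - [[0,0,-0.1,0],[0,0,0,0],[0,0,0,0],[0,0,0,0],[0,0,0,0],[0,0,0,0],[0,0,0,0],[0,0,0,0]]

```text
t: 11.68
tool_pos: [0.5091, -0.001, 0.0402]
tool_rot: [3.141, -0.047, 0.001]
contact_force: [-6.1, 2.1, 14.5]
opening: -0.0001
```

Emit:
step_arm:
  moves:
    - [[0,0,0.5,0],[0,0,1,0],[0,0,2.3,0],[0.7,-3,0,-0.03],[0.7,-3,0,-0.03],[0.7,-3,0,-0.03],[0.7,-3,0,-0.03],[0,-3,0,-0.015],[0,-3,0,0],[0,-1.4,0,0]]

```text
t: 12.52
tool_pos: [0.5357, -0.198, 0.0757]
tool_rot: [3.129, -0.262, -0.001]
contact_force: [0.3, -0.0, -0.4]
opening: 0.0002
```

Emit:
step_arm:
  moves:
    - [[0,0,-1,0],[0,0,-0.8,0],[0,0,0,0],[0,0,0,0]]

```text
t: 12.85
tool_pos: [0.5352, -0.1932, 0.0566]
tool_rot: [-3.13, 0.257, 0.005]
contact_force: [-0.3, -0.7, -0.0]
opening: 0.0001
```

Emit:
step_arm:
  moves:
    - [[0.1,-0.1,-0.1,0],[0,0,-0.1,0],[0,0,-0.1,0],[0,0,0,0]]

```text
t: 13.18
tool_pos: [0.5375, -0.1955, 0.0554]
tool_rot: [-3.131, 0.258, -0.0]
contact_force: [-0.3, 0.2, 0.1]
opening: -0.0002
```

Emit:
step_arm:
  moves:
    - [[0,0,-0.1,0],[0,0,-0.1,0],[0,0,0,0]]

```text
t: 13.43
tool_pos: [0.5375, -0.1958, 0.0534]
tool_rot: [-3.131, 0.259, -0.001]
contact_force: [0.5, 2.2, 1.6]
opening: -0.0002
```

Emit:
step_arm:
  moves:
    - [[0,0,-0.1,0],[0,0,-0.1,0],[0,0,0,0]]

```text
t: 13.68
tool_pos: [0.5374, -0.1959, 0.0514]
tool_rot: [-3.131, 0.259, -0.0]
contact_force: [-0.2, 1.5, 2.6]
opening: 0.0
```

Emit:
step_arm:
  moves:
    - [[0,0,-0.1,0],[0,0,0,0]]

```text
t: 13.85
tool_pos: [0.5375, -0.196, 0.0504]
tool_rot: [-3.131, 0.259, -0.0]
contact_force: [-1.0, 1.7, 3.7]
opening: -0.0001
```

Emit:
step_arm:
  moves:
    - [[0,0,-0.1,0],[0,0,0,0]]

```text
t: 14.02
tool_pos: [0.5374, -0.196, 0.0494]
tool_rot: [3.131, -0.259, 0.0]
contact_force: [-0.3, 1.2, 3.9]
opening: 0.0003
```

Emit:
step_arm:
  moves:
    - [[0,0,-0.1,0],[0,0,0,0]]

```text
t: 14.18
tool_pos: [0.5374, -0.196, 0.0484]
tool_rot: [3.131, -0.259, 0.0]
contact_force: [-1.5, 2.3, 4.7]
opening: -0.0001
```

Emit:
step_arm:
  moves:
    - [[0,0,-0.1,0],[0,0,0,0]]

```text
t: 14.35
tool_pos: [0.5375, -0.196, 0.0475]
tool_rot: [3.131, -0.259, 0.0]
contact_force: [-1.3, 1.9, 5.1]
opening: -0.0001
```

Sound so far (about 0.6 N/mm). Carrying on to the stop.

Emit:
step_arm:
  moves:
    - [[0,0,-0.1,0],[0,0,0,0]]

```text
t: 14.52
tool_pos: [0.5375, -0.196, 0.0468]
tool_rot: [3.131, -0.259, 0.0]
contact_force: [-1.8, 1.6, 7.7]
opening: -0.0
```

Emit:
step_arm:
  moves:
    - [[0,0,-0.1,0],[0,0,0,0]]

```text
t: 14.68
tool_pos: [0.5376, -0.1961, 0.0461]
tool_rot: [3.131, -0.259, 0.001]
contact_force: [-2.7, 1.9, 8.9]
opening: -0.0
```

Emit:
step_arm:
  moves:
    - [[0,0,-0.1,0],[0,0,0,0]]

```text
t: 14.85
tool_pos: [0.5377, -0.1961, 0.0455]
tool_rot: [3.131, -0.259, 0.001]
contact_force: [-3.5, 3.1, 10.4]
opening: 0.0
```

Now a clear kink to about 2.5 N/mm: it is on the stop. I'll press slightly further and hold.

Emit:
step_arm:
  moves:
    - [[0,0,-0.1,0],[0,0,0,0],[0,0,0,0],[0,0,0,0],[0,0,0,0],[0,0,0,0],[0,0,0,0],[0,0,0,0]]

```text
t: 15.52
tool_pos: [0.5378, -0.1962, 0.045]
tool_rot: [3.131, -0.259, 0.001]
contact_force: [-4.1, 3.4, 11.5]
opening: -0.0006
```

Emit:
step_arm:
  moves:
    - [[0,0,0.5,0],[0,0,1,0],[0,0,2.2,0],[0,0,2,0],[0,0,0,0],[0,0,0,0]]

```text
t: 16.02
tool_pos: [0.538, -0.1965, 0.1013]
tool_rot: [3.129, -0.259, 0.004]
contact_force: [0.4, 0.4, 0.4]
opening: 0.0002
```

Run:
```python
from fit import *
p=[.600,.185,.105]
for n,q in (("knob",[-.08,-.015,.03]),("pre",[-.08,-.055,.032]),("touch",[-.08,-.033,.032]),("home",[-.08,-.003,.032])):print(n,np.round(W(p,np.array([q])),4))
print(readout.get_obs()["tool_pos"])
```

```text
knob [[0.522  0.1617 0.03  ]]
pre [[0.5262 0.1219 0.032 ]]
touch [[0.5239 0.1438 0.032 ]]
home [[0.5208 0.1736 0.032 ]]
[ 0.53799002 -0.19654368  0.10134364]
```

The left bay is clearly the weak one: about 2.7 N at 9 mm, against about 6 N for the other two. Next I'll go to the right of its knob.

Emit:
step_arm:
  moves:
    - [[-0.12,3.18,0,0.027],[-0.12,3.18,0,0.027],[-0.12,3.18,0,0.027],[-0.12,3.18,0,0.027],[-0.12,3.18,0,0.027],[-0.12,3.18,0,0.027],[-0.12,3.18,0,0.027],[-0.12,3.18,0,0.027],[-0.12,3.18,0,0.027],[-0.12,3.18,0,0.027]]

```text
t: 16.85
tool_pos: [0.5238, 0.1233, 0.0983]
tool_rot: [3.137, 0.167, -0.004]
contact_force: [-0.1, -0.1, -0.7]
opening: 0.0006
```

Emit:
step_arm:
  moves:
    - [[0,0,0,0],[0,0,0,0],[0,0,-1.5,0],[0,0,-1.5,0],[0,0,-1.5,0],[0,0,-1.5,0],[0,0,-1.0,0],[0,0,0,0],[0,0,0,0]]

```text
t: 17.6
tool_pos: [0.5246, 0.1212, 0.0293]
tool_rot: [3.137, 0.163, -0.003]
contact_force: [0.0, -0.3, -0.0]
opening: -0.0002
```

```bash
cat > crop.py <<'E'
import sys
from h import *
a=viewer.get_image("scene");p=proj("scene",[.53,.15,.04]).astype(int)
b=viewer.get_image("top");q=proj("top",[.53,.15,.04]).astype(int)
f=lambda im,p:cv2.resize(im[p[1]-45:p[1]+45,p[0]-45:p[0]+45],None,fx=4.4,fy=4.4,interpolation=2)
cv2.imwrite(sys.argv[1],np.hstack([f(a,p),f(b,q)]))
E
python3 crop.py pics/c2.png
```

```text
(no output)
```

View pics/c2.png

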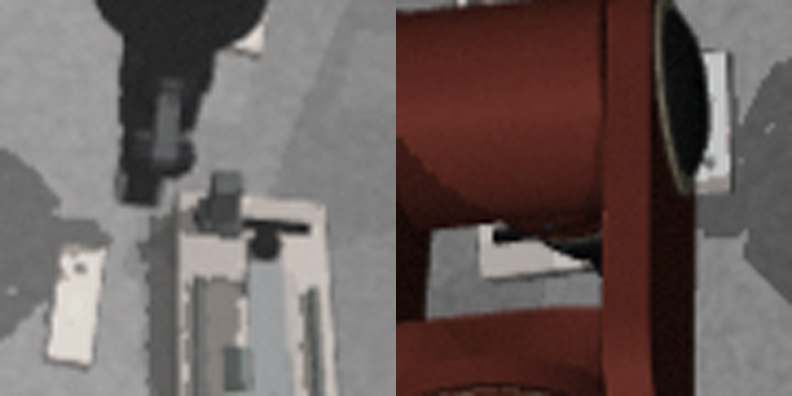

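The scene view shows the fingers right of the knob, in line with it and clear of the cassette. Pushing left along the bay's y.

Emit:
step_arm:
  moves:
    - [[-0.05,0.5,0.15,0],[-0.05,0.5,0,0],[-0.05,0.5,0,0],[-0.05,0.5,0,0],[-0.03,0.3,0,0],[-0.03,0.3,0,0],[-0.03,0.3,0,0]]

```text
t: 18.28
tool_pos: [0.5227, 0.1513, 0.0321]
tool_rot: [3.137, 0.165, 0.001]
contact_force: [-0.0, -2.6, 1.8]
opening: 0.0002
```

Emit:
step_arm:
  moves:
    - [[-0.03,0.3,0,0],[-0.03,0.3,0,0],[-0.03,0.3,0,0],[-0.03,0.3,0,0],[-0.03,0.3,0,0]]

```text
t: 18.7
tool_pos: [0.5209, 0.1663, 0.0318]
tool_rot: [3.137, 0.165, -0.0]
contact_force: [-0.3, -1.5, 1.7]
opening: 0.0002
```

Emit:
step_arm:
  moves:
    - [[-0.02,0.2,0,0],[-0.02,0.2,0,0],[0,0,0,0]]

```text
t: 18.95
tool_pos: [0.5204, 0.1706, 0.0317]
tool_rot: [-3.137, -0.165, 0.0]
contact_force: [0.6, -0.0, -0.4]
opening: -0.0
```

Moving with friction of about 2 N. I'll continue gently to the end stop.

Emit:
step_arm:
  moves:
    - [[-0.01,0.1,0,0],[-0.01,0.1,0,0],[0,0,0,0]]

```text
t: 19.2
tool_pos: [0.5201, 0.1722, 0.0316]
tool_rot: [-3.137, -0.165, 0.001]
contact_force: [0.5, -0.5, 0.3]
opening: -0.0001
```

Emit:
step_arm:
  moves:
    - [[-0.01,0.1,0,0],[0,0.1,0,0],[0,0,0,0]]

```text
t: 19.45
tool_pos: [0.5202, 0.1725, 0.0317]
tool_rot: [3.134, 0.166, -0.001]
contact_force: [0.3, -7.2, 2.2]
opening: -0.0001
```

Emit:
step_arm:
  moves:
    - [[0,0.1,0,0],[0,0,0,0]]

```text
t: 19.62
tool_pos: [0.5202, 0.1726, 0.0317]
tool_rot: [3.132, 0.166, -0.002]
contact_force: [-0.2, -10.7, 2.5]
opening: 0.0001
```

The tool is blocked at y = 0.1726 (home predicted at 0.1736) and the force is rising, so the slide is home. Backing off, lifting and checking.

Emit:
step_arm:
  moves:
    - [[0.05,-0.5,0,0],[0.1,-1.2,0,0],[0.1,-1.2,0,0],[0.1,-1.2,0,0],[0,0,3,0],[0,0,4,0],[0,0,4,0],[-3,0,3,0],[-3,0,0,0],[-3,0,0,0]]

```text
t: 20.45
tool_pos: [0.4352, 0.1335, 0.1744]
tool_rot: [-3.136, -0.163, -0.009]
contact_force: [0.4, -0.7, -0.7]
opening: -0.0002
```

Emit:
step_arm:
  moves:
    - [[0,4,0,0],[0,4,0,0],[0,4,0,0],[0,4,0,0],[0,4,0,0],[0,4,0,0],[0,0,0,0],[0,0,0,0]]

```text
t: 21.12
tool_pos: [0.4341, 0.375, 0.1708]
tool_rot: [3.137, 0.169, -0.001]
contact_force: [0.2, -0.6, 1.2]
opening: -0.0003
```

Run:
```python
from h import *
a=viewer.get_image("scene");b=viewer.get_image("top")
f=lambda im,x,y,w,h:cv2.resize(im[y:y+h,x:x+w],(800,300),interpolation=2)
cv2.imwrite("pics/end.png",np.vstack([f(a,170,130,320,120),f(b,120,150,320,120)]))
print(readout.get_obs()["tool_pos"],readout.get_obs()["contact_force"])
for cam in("top","scene"):
  for d in nets.pinpoint(cam,"knob_k"):print(cam,round(d["confidence"],2),np.round(ray(cam,d["at"],.0485),4))
a0=cv2.imread("pics/scene.png");
for n in("cassette_1","marker_pen","timer","buffer_bottle","tube_block"):
  print(n,[np.round(ray("scene",d["at"],0),3)[:2] for d in nets.pinpoint("scene",n) if d["confidence"]>.4])
```

```text
[0.43436469 0.3731516  0.17086752] [ 0.09700727  0.71558415 -0.10176387]
top 0.7 [0.6593 0.1899 0.0485]
top 0.66 [ 0.4981 -0.2019  0.0485]
top 0.58 [0.5172 0.1971 0.0485]
top 0.49 [ 0.4602 -0.0088  0.0485]
top 0.4 [ 0.6966 -0.338   0.0485]
scene 0.71 [0.5175 0.1879 0.0485]
scene 0.57 [ 0.4654 -0.0093  0.0485]
scene 0.52 [ 0.6969 -0.3424  0.0485]
scene 0.42 [ 0.4897 -0.1987  0.0485]
cassette_1 [array([0.574, 0.096]), array([ 0.364, -0.165]), array([ 0.546, -0.005]), array([0.345, 0.162])]
marker_pen [array([ 0.556, -0.103])]
timer [array([ 0.351, -0.168])]
buffer_bottle [array([0.798, 0.185])]
tube_block [array([ 0.783, -0.081]), array([ 0.474, -0.003]), array([ 0.569, -0.015])]
```

View pics/end.png

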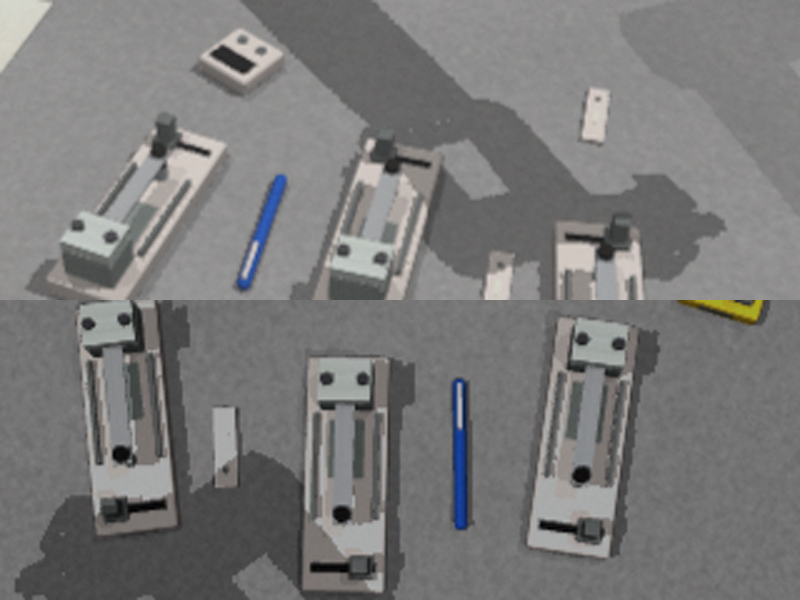

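The picture shows the left bay's knob at the left end of its slot, the middle and right knobs still open, all leaves up, and the bystanders in place. Handing in.

```bash
python3 -c "
from station import ctrl
print(ctrl.finish_job())"
```

```text
the job is handed in; nothing more can be done
None
```

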